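# Hang a glaze test tile on the free hook of the sample carousel

### The job

Turn the tile carousel to the stop that brings its one empty hook nearest to facing you, then take the tall glazed tile with the hole out of the wooden rack and hang it on that hook, pushed right in past the sprung keeper so that it hangs there by itself. The wire is bent down by use, no one knows how far, and the glaze chips easily, so feel for the hook, never force tile or carousel, and leave everything else where it is.

Things in the scene. Friction and masses are not known exactly. Their poses are not given: they have to be found in the camera images.
- stand: fixed grey round foot of the carousel, 170 mm across, 19 mm high, turned any way; origin at the centre of its underside on the worktop. The rotor turns about its z axis: a 22 mm post and a crown from which six wire hooks stick out like spokes; five carry tiles, one is empty. On the side of its -x axis a spring roller in a small dark housing presses on a six-sided cam under the rotor
- rotor (a joint): rotor angle q about the stand's z (rad, counterclockwise from above positive, endless): the empty hook points along the stand's -x axis turned by q. The cam holds the rotor at multiples of pi/3, to within about 0.07 rad; half way between it takes up to 0.7 Nm to push over, then the rotor draws itself into the next stop. Push the side of a wire with the fingertips
- crown (a point): centre of the crown on the rotor's axis, 205 mm above the worktop; its -x axis is the empty hook's direction. Crown 64 mm across, z = 190 to 216 mm, knob up to 225 mm. Wires 6 mm thick, straight, 60 degrees apart, run from 30 to 128 mm from the axis. The five hung tiles are like the loose one, 90 mm from the axis across their wires, tops at z about 230 mm, bottoms about 130 mm; they swing freely
- hook_root (a point): where the empty hook's wire leaves the crown, 30 mm from the axis, 205 mm above the worktop; axes as crown. From here the wire runs straight outward (-x), bent down by use in its vertical plane: made to rise by 0.30 rad, it now rises by anything from -0.04 to 0.24 rad, so its end lies between z = 201 and 229 mm. It is not bent sideways and does not yield to a finger's push
- hook_end (a point): where the end of the empty hook was before the wire was bent down: a point of the rotor, 128 mm from the axis, 234 mm above the worktop. The real end is 5 to 33 mm lower
- keeper_hinge (a point): hinge of the keeper on the next hook (pi/3 counterclockwise of the empty one), 126 mm from the axis; all six are alike: on top of the wire a sprung tongue 5 mm wide, 24 mm long slopes up inward to a free end 9 mm above the wire, 99 to 104 mm from the axis. A tile pushed inward along the wire presses it down level with the wire (3 to 8 N of push); once passed it springs up behind the tile
- keeper (a joint): the keeper on the empty hook (rad): 0 sprung up, about 0.37 pressed down level with the wire
- banding_wheel: grey cast banding wheel, 195 mm across, top at z = 102 mm with a flat red disc on it (112 mm), fixed, left of the carousel; origin at its foot; its y axis points straight ahead along the robot's x; leave it
- tile: the loose test tile, standing upright in one of the three slots of the wooden rack: 45 mm wide (its y), 8 mm thick (its x), 95 mm high (z up), red clay with the lower part glazed white, about 60 g; origin at the centre of its lower edge. Both faces alike
- tile_hole (a point): centre of the round 12 mm hole through the tile's thickness, 75 mm above its lower edge, 20 mm below its top edge, in the middle of its width
- tile_rack: wooden rack, 170 mm (x) by 70 mm (y) by 32 mm high, fixed, origin at the centre of its underside; three 11 mm slots along its y at x = -45, 0 and 45 mm, with their floor 12 mm above the worktop
- blank_0: a bare red clay tile without a hole, 45 x 8 mm, 70 mm high, standing in a slot of the rack; origin at the centre of its lower edge; leave it
- blank_1: a second bare clay tile like blank_0, in another slot; leave it
- glaze_jar: glass jar, 96 mm across, 153 mm high, at the back left; origin at its foot; leave it
- mug: ivory mug, 105 mm high, at the back right; origin at its foot; leave it
- sanding_block: dark sanding block, 53 x 87 x 28 mm, lying in front of the carousel; leave it
- wood_wedge: small wooden wedge, 22 mm high, behind the banding wheel; leave it
Not all that is in view belongs to the job. Leave any blue or purple look-alike of the tile alone.

How it is judged:
By the outcome, as a careful person would: the job done as asked, in the order asked, and still so for the second after the job is handed in, with the robot touching nothing.
It also fails if it takes over 67 s, if anything falls off the work surface, if the arm or the gripper's body presses on something with over 40 N, if the wrist force passes 120 N, or if a joint passes its speed limit or range.

### The arm

A 6-joint arm with a two-finger parallel gripper is mounted at the origin on the work surface; the furniture and walls round the work are solid. World frame = base frame: x ahead of the robot, y to its left, z up, the work surface at z = 0. Lengths are in m, angles in rad, forces in N, time in s.
With the tool pointing down it reaches from about 0.3 to 0.875 m from the base axis. Payload 6.4 kg.
Tool frame: the origin (TCP) lies at the very end of the fingers, on their centre line; the grasp point (between the pads) lies 19 mm behind it; z points along the fingers, y is the line along which they close (so a half turn about z gives the same grasp; the last joint's range is limited). The gripper opens to 85 mm and grips with 20 to 120 N. Pads are 22 mm wide; open, the fingers measure 114 mm over their backs; the gripper's body (76 mm by 85 mm) begins 54 mm behind the grasp point. The pads swing forward as they close: fully open they stand 13 mm farther back than shut.
Start: joints at [0.935, 0.181, 1.607, -0, 1.354, -0.206], TCP at [0.24, 0.523, 0.194] pointing down, gripper open.
Joint ranges: [-2.99, 2.99], [-0.89, 2.07], [0.3, 2.58], [-1.14, 4.28], [0, 2.63], [-3.12, 3.12]. Speed limits (rad/s): [2.57, 2.57, 3.01, 3.14, 3.14, 3.14].

### API

Orientations are given as a unit quaternion [w, x, y, z].
In Python, from bench import get_obs, optics, workorder gives the robot as it stands.
- The arm moves only by the shell command python3 -m jog 'ROWS'. ROWS is one flat JSON list of numbers that holds 1 to 10 rows one after another, with no inner brackets; each row has 7 numbers: dx, dy, dz in shares of 1 m (1.0 is 1 m), then a rotation vector rx, ry, rz in fractions of the full range, 1 being 2 pi rad, then the opening from 0.0 (shut) to 1.0 (fully open); each row is the pose to reach, as a shift and turn from the pose commanded when the command began, along the tool's axes at that moment; what a row does not reach only later rows make up. A row lasts 1/8 s, in which the tool goes at most 0.0625 m and 0.188 rad, less where a joint would pass 70% of its speed; a pose out of reach is approached as far as the arm can. The fingers move at their own pace and stop on an object; the grip force is fixed at half the most. Time passes only in rows, so rows that do not move let the fingers close. It prints the time, the measured TCP pose, the force, the opening and the grip force at its end. A shift or turn number past 1, either way, is cut back to 1. Input that does not fit is refused with a message, and nothing moves.
- get_obs(): the state, without advancing time (a new reading comes with each control period).
- optics.camera(name): name is "side" or "top"; returns (picture, depth): 480x640x3 uint8, blue, green, red; 480x640 float32, m along the optical axis (not along the pixel's ray), 0 where there is no reading.
- optics.camera_params(name): a dict with "fovy" (degrees; the focal length in pixels is half the picture's height over the tangent of half this angle, whatever the lens; pixels are square), "cx", "cy" (the principal point, pixels), "view" (4x4, takes a point from world to camera coordinates). Camera axes: x right, y up, looking along -z (the intrinsics and any distortion apply to the point x, -y, -z); pixel columns grow to the right and rows downward; lengths in m; the calibration is good to about 2 mm. A picture is of the moment at which its call begins. camera_params takes no time and is no camera call.
- workorder.hand_in(): hands the job in; it is judged then, once.
The state is a dict: "time_s": time; "q": joint angles; "dq": joint speeds; "joint_efforts": joint torques, N m; "eef_pos": TCP position; "eef_rot": TCP orientation; "wrist_force": force on the tool from outside, world axes, zero at the start; "torque": the same for the moment, N m; "opening": opening from 0.0 (shut) to 1.0 (fully open); "grasp_force": force on a finger pad.
Only numpy, scipy, OpenCV 4.12 (cv2) and the standard library are available. Lean on these libraries where they do the work, as an engineer would, in place of code of your own. Each camera call takes 0.05 s, during which the arm holds its last target. There are 200 camera calls.

## Working session

There is one attempt and no reset: what is moved stays moved. The work goes in short steps, Python scripts to look and compute and a shell command to move; the robot and the scene stay as the last step left them, time stands still between calls to the robot, and variables do not carry over. Pictures are saved under pics/ and viewed, at most 10 in all, crops included, and the job is handed in when it is done.

```bash
ls; mkdir -p pics; cat > h.py <<'E'
import numpy as np, cv2
from bench import get_obs, optics, workorder
from scipy.spatial.transform import Rotation as R
def P(n): 
    p=optics.camera_params(n); return p
def snap(n,tag):
    im,d=optics.camera(n); cv2.imwrite(f'pics/{tag}.png',im); np.save(f'pics/{tag}.npy',d); return im,d
def world(n,d,u,v,z=None):
    p=P(n); f=240/np.tan(np.radians(p['fovy'])/2); V=np.linalg.inv(p['view'])
    k=p.get('dist',None)
    ray=np.array([(u-p['cx'])/f,-(v-p['cy'])/f,-1.])
    if z is None:
        c=ray*d
        return (V@np.r_[c,1])[:3]
    r=V[:3,:3]@ray; o=V[:3,3]; return o+r*(z-o[2])/r[2]
def proj(n,X):
    p=P(n); f=240/np.tan(np.radians(p['fovy'])/2); c=p['view']@np.r_[X,1]
    return p['cx']+f*c[0]/-c[2], p['cy']-f*c[1]/-c[2]
def tool(dw):  # world shift -> tool axes
    o=get_obs(); q=o['eef_rot']; return R.from_quat([q[1],q[2],q[3],q[0]]).inv().apply(dw)
E
python3 - <<'E'
from h import *
for n in('side','top'):
    print(n,P(n)); snap(n,n+'0')
print(get_obs())
E
```

```text
pics
side {'fovy': 48.8456445439921, 'cx': 331.5101158171618, 'cy': 250.36286331782625, 'view': array([[ 0.96993887, -0.24198858,  0.02569268, -0.5561306 ],
       [ 0.09616035,  0.47812067,  0.87301421, -0.18472771],
       [-0.22354367, -0.8442998 ,  0.48701753, -1.03495345],
       [ 0.        ,  0.        ,  0.        ,  1.        ]])}
top {'fovy': 46.72053844967472, 'cx': 322.3057362157065, 'cy': 238.3511714749797, 'view': array([[ 0.01890203, -0.99974691,  0.01219942, -0.08417479],
       [ 0.9850295 ,  0.02071207,  0.17113709, -0.56523665],
       [-0.17134645,  0.00878195,  0.9851717 , -1.17385153],
       [ 0.        ,  0.        ,  0.        ,  1.        ]])}
{'time_s': 0.1, 'q': array([ 9.34701126e-01,  1.81514583e-01,  1.60789952e+00,  1.37265812e-05,
        1.35378527e+00, -2.06310783e-01]), 'dq': array([ 8.42807369e-04, -6.46171530e-04, -7.56473559e-04,  8.87818834e-06,
       -1.40470973e-03,  1.31274776e-03]), 'joint_efforts': array([ 2.15177247e-04, -4.45876551e+01, -3.52236199e+01, -2.44608000e-04,
        4.19407384e-03, -1.09247600e-05]), 'eef_pos': array([0.23924014, 0.52226256, 0.19315149]), 'eef_rot': array([-3.34575174e-04,  2.13243498e-01,  9.76998754e-01, -7.30402705e-04]), 'wrist_force': array([ 0.11992505, -0.40125901, -0.49696583]), 'torque': array([ 0.01361839,  0.01126152, -0.01875089]), 'grasp_force': 0.0, 'opening': 1.0017766902001275}
```

View pics/top0.png

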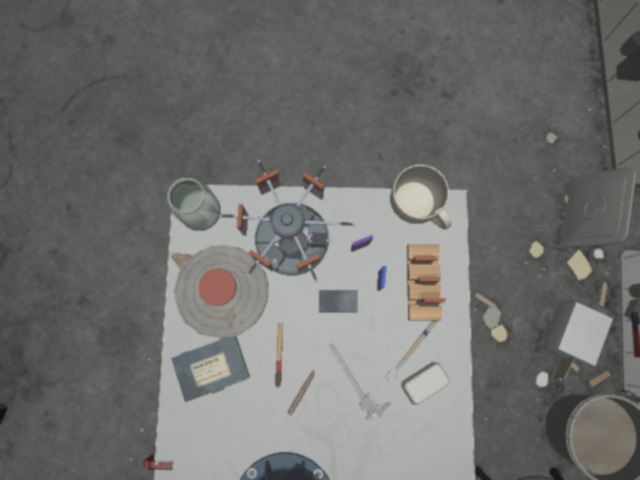

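View pics/side0.png

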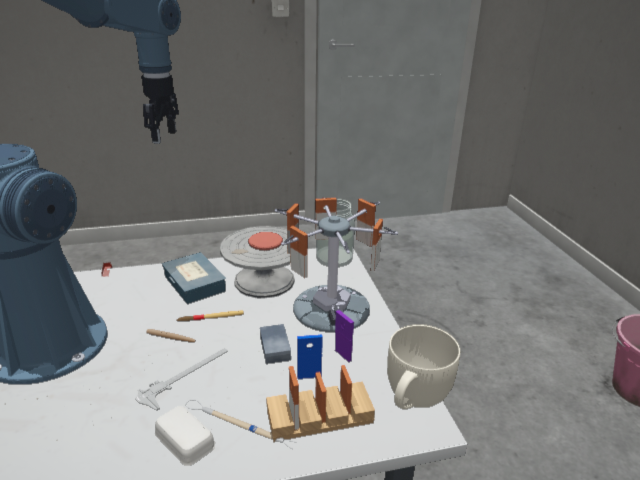

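The top view shows the carousel at about (288,222). Its hook at (350,223) is empty and the other five carry tiles. The rack is at (424,283) with three tiles, the frontmost one at (432,300) having a pale lower part in the side view (294,400). The blue (382,277) and purple (361,243) tiles are look-alikes to leave alone. I'll enlarge both areas to confirm.

```bash
python3 - <<'E'
from h import *
t=cv2.imread('pics/top0.png'); s=cv2.imread('pics/side0.png')
a=cv2.resize(t[150:330,215:455],None,fx=3.3,fy=3.3,interpolation=cv2.INTER_CUBIC); cv2.imwrite('pics/c1.png',a[:600,:800])
b=cv2.resize(s[190:440,240:440],None,fx=2.4,fy=2.4,interpolation=cv2.INTER_CUBIC)
cv2.imwrite('pics/c2.png',b)
for c in [(0.7,0.08,0)]: print(proj('top',c),proj('side',c))
d=np.load('pics/top0.npy')
for u,v in [(288,219),(350,223),(316,278),(252,270),(225,216),(260,163),(323,168),(432,300),(425,280),(425,259),(424,250),(420,270)]:
    D=d[v-1:v+2,u-1:u+2]; print(u,v,world('top',d[v,u],u,v).round(3),D.min(),D.max())
E
```

```text
(np.float64(257.4514192884353), np.float64(184.23212943223325)) (np.float64(374.9456522579511), np.float64(283.5965708481631))
288 219 [ 0.572 -0.006  0.223] 1.045257 1.0528436
350 223 [ 0.568 -0.124  0.217] 1.0535748 1.2883925
316 278 [ 0.463 -0.061  0.212] 1.0448266 1.2584668
252 270 [0.474 0.059 0.221] 1.0354023 1.1560767
225 216 [0.578 0.115 0.213] 0.0 1.0643629
260 163 [0.681 0.051 0.225] 1.0645114 2.0835662
323 168 [ 0.677 -0.07   0.213] 1.071832 2.0710645
432 300 [ 0.433 -0.301  0.107] 1.136773 1.1465636
425 280 [ 0.476 -0.292  0.083] 1.1745352 1.183162
425 259 [ 0.521 -0.292  0.082] 1.1832458 1.1931077
424 250 [ 0.548 -0.3    0.034] 1.2365096 1.2412564
420 270 [ 0.503 -0.29   0.034] 1.2260747 1.2376163
```

View pics/c1.png

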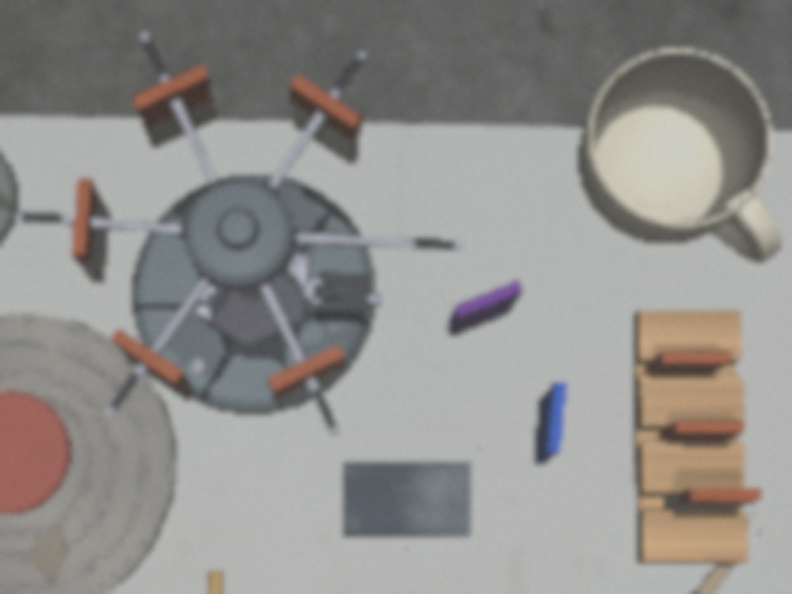

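View pics/c2.png

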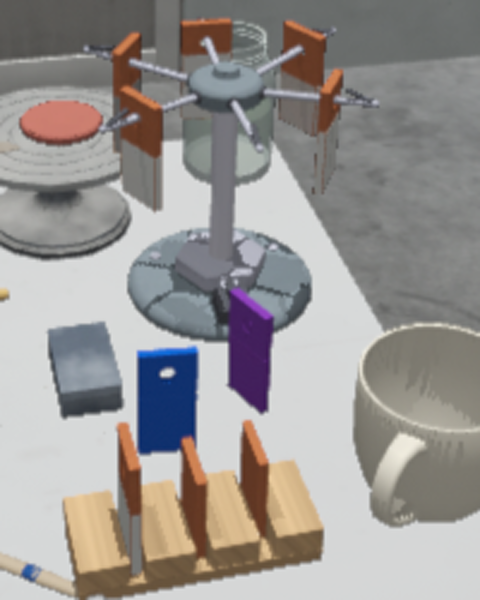

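The enlargement confirms it: the tall tile is the rack's nearest one, with a red top and white lower part, and its top reads z=107 mm, which is 12+95. The two shorter ones behind it read z≈83 mm and are the blanks. The blue tile (c2 167,400) and the purple one (c2 250,345) are decoys. Next I'll measure directions and the tile pose.

```bash
python3 - <<'E'
from h import *
W=lambda x,y,z:world('top',None,x/3.3+215,y/3.3+150,z)
ax=W(238,229,.225); print('axis knob',ax, 'foot',W(254,293,.0))
tips=dict(empty=(458,245),ccw=(362,55),b=(144,37),c=(22,217),d=(110,412),e=(335,430))
for k,(x,y) in tips.items():
    w=W(x,y,.218); v=w-ax; print(k,w.round(3),np.hypot(v[0],v[1]).round(3),np.degrees(np.arctan2(v[1],v[0])).round(1))
print('dir to robot',np.degrees(np.arctan2(-ax[1],-ax[0])))
print('housing',W(350,296,.03))
# tile top ends at z=.107
print('tile',W(688,496,.107),W(760,495,.107)); 
print('rack corners',[W(*p,.032).round(3) for p in[(636,312),(740,312),(748,561),(640,561)]])
d=np.load('pics/top0.npy')
vv,uu=np.mgrid[285:310,405:450]
pts=np.array([world('top',d[v,u],u,v) for u,v in zip(uu.ravel(),vv.ravel()) if d[v,u]>0])
m=pts[(pts[:,2]>.1)&(pts[:,2]<.115)]; print(len(m),m.min(0),m.max(0),m.mean(0))
vv,uu=np.mgrid[212:232,300:356]
pts=np.array([[*world('top',d[v,u],u,v),u,v] for u,v in zip(uu.ravel(),vv.ravel()) if d[v,u]>0])
m=pts[(pts[:,2]>.195)&(pts[:,2]<.25)]
for r in np.arange(.03,.13,.01):
    k=m[abs(np.hypot(m[:,0]-ax[0],m[:,1]-ax[1])-r)<.005]; print(r.round(3),len(k),k[:,:3].mean(0).round(4) if len(k) else '')
E
```

```text
axis knob [ 0.5711931  -0.00414241  0.225     ] foot [ 0.57289422 -0.00390041  0.        ]
empty [ 0.566 -0.131  0.218] 0.127 -92.4
ccw [ 0.678 -0.073  0.218] 0.128 -32.8
b [0.686 0.055 0.218] 0.129 27.1
c [0.577 0.121 0.218] 0.125 87.3
d [0.465 0.066 0.218] 0.127 146.7
e [ 0.458 -0.062  0.218] 0.127 -153.0
dir to robot 179.5844860117289
housing [ 0.56703973 -0.07032517  0.03      ]
tile [ 0.4316086  -0.28325047  0.107     ] [ 0.43311667 -0.32833199  0.107     ]
rack corners [array([ 0.56 , -0.264,  0.032]), array([ 0.561, -0.335,  0.032]), array([ 0.394, -0.337,  0.032]), array([ 0.393, -0.265,  0.032])]
84 [ 0.43020126 -0.32759001  0.1022521 ] [ 0.43730406 -0.28364502  0.11241043] [ 0.43372311 -0.30566169  0.10778194]
0.03 67 [ 0.5711 -0.0316  0.2109]
0.04 15 [ 0.5702 -0.0434  0.2093]
0.05 18 [ 0.5703 -0.054   0.2099]
0.06 18 [ 0.5696 -0.0648  0.2112]
0.07 15 [ 0.5683 -0.0741  0.2124]
0.08 15 [ 0.5684 -0.0837  0.2126]
0.09 18 [ 0.5682 -0.0941  0.2147]
0.1 18 [ 0.5673 -0.1048  0.2172]
0.11 20 [ 0.5665 -0.1139  0.2209]
0.12 16 [ 0.5664 -0.1233  0.2184]
```

```bash
python3 - <<'E'
from h import *
t=cv2.imread('pics/top0.png')[195:280,248:340]
t=cv2.convertScaleAbs(t,alpha=1.6,beta=10)
cv2.imwrite('pics/c3.png',cv2.resize(t,None,fx=7,fy=7,interpolation=cv2.INTER_CUBIC))
E
```

```text
(no output)
```

View pics/c3.png

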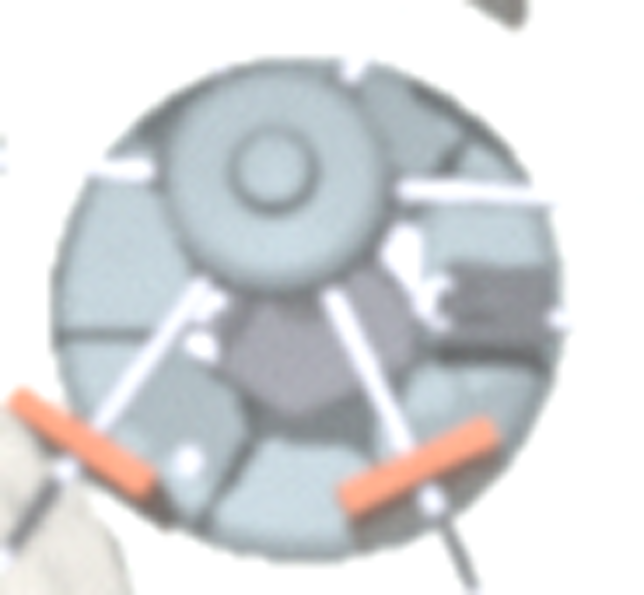

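```bash
python3 - <<'E'
from h import *
ds=[optics.camera('top') for _ in range(8)]
d=np.median([x[1] for x in ds],0); im=np.mean([x[0].astype(float) for x in ds],0); np.save('pics/im8.npy',im); np.save('pics/d8.npy',d)
vv,uu=np.mgrid[195:285,245:335]
pts=np.array([[*world('top',d[v,u],u,v),u,v] for u,v in zip(uu.ravel(),vv.ravel()) if d[v,u]>0])
# foot circle fit: points z .01-.026
f=pts[(pts[:,2]>.012)&(pts[:,2]<.026)]
hull=cv2.convexHull(f[:,:2].astype(np.float32)).reshape(-1,2); print('foot minc',cv2.minEnclosingCircle(hull))
h=pts[(pts[:,2]>.03)&(pts[:,2]<.08)&(pts[:,1]<-.02)]
H,xe,ye=np.histogram2d(h[:,0],h[:,1],bins=[np.arange(.53,.60,.003),np.arange(-.095,-.02,.003)])
for i in range(len(H)-1,-1,-1):
    print('%.3f '%xe[i],' '.join('%3d'%(1000*h[(h[:,0]//.003==xe[i]//.003+0)&(abs(h[:,0]-xe[i]-.0015)<.0015)&(abs(h[:,1]-ye[j]-.0015)<.0015),2].max(initial=0)) for j in range(len(ye)-2,-1,-1)))
print('y from',ye[-2],'to',ye[0])
E
```

```text
Traceback (most recent call last):
  File "h.py", line 9, in world
    p=P(n); f=240/np.tan(np.radians(p['fovy'])/2); V=np.linalg.inv(p['view'])
  File "h.py", line 5, in P
    p=optics.camera_params(n); return p
ValueError: time passes only in moves, steps and waits
```

```bash
sed -i 's/^def P(n):.*/C={}/; s/^    p=optics.camera_params(n); return p/def P(n):\n    if n not in C: C[n]=optics.camera_params(n)\n    return C[n]/' h.py
python3 - <<'E'
from h import *
d=np.load('pics/d8.npy')
vv,uu=np.mgrid[195:285,245:335]
pts=np.array([[*world('top',d[v,u],u,v),u,v] for u,v in zip(uu.ravel(),vv.ravel()) if d[v,u]>0])
f=pts[(pts[:,2]>.012)&(pts[:,2]<.026)]
print('foot',cv2.minEnclosingCircle(f[:,:2].astype(np.float32)))
h=pts[(pts[:,2]>.03)&(pts[:,2]<.08)&(pts[:,1]<-.02)&(pts[:,0]<.6)]
G=np.zeros((30,30),int)
for x,y,z in h[:,:3]:
    i,j=int((.6-x)/.0025),int((-.02-y)/.0025)
    if i<30 and j<30: G[i,j]=max(G[i,j],round(z*1000))
print('\n'.join('%.3f '%(.6-.0025*(i+.5))+' '.join('%2d'%g if g else ' .' for g in r) for i,r in enumerate(G)))
E
```

```text
foot ((0.5720168948173523, -0.005849538836628199), 0.08523307740688324)
0.599  .  .  .  .  .  .  .  .  .  .  .  .  .  .  .  .  .  .  .  .  .  .  .  .  .  .  .  .  .  .
0.596  .  .  . 37 37 39  .  .  .  .  .  .  .  .  .  .  .  .  .  .  .  .  .  .  .  .  .  .  .  .
0.594  .  .  . 37 38 36 38  .  .  .  .  .  .  .  .  .  .  .  .  .  .  .  .  .  .  .  .  .  .  .
0.591  .  .  . 39 37 39 37 36  .  .  .  .  .  .  .  .  .  .  .  .  .  .  .  .  .  .  .  .  .  .
0.589  .  . 36 37 37 38 38 38  .  .  .  .  .  .  .  .  .  .  .  .  .  .  .  .  .  .  .  .  .  .
0.586  .  . 36 38 38 39 37 37  .  .  .  .  .  .  .  .  .  .  .  .  .  .  .  .  .  .  .  .  .  .
0.584  .  . 38 36 38 36 37 38  .  .  .  . 31  .  .  .  .  .  .  .  .  .  .  .  .  .  .  .  .  .
0.581  . 36 38 38 38 38 38 38  .  .  . 31 30 32 33 33 31 30 31 31 32 31  .  . 31  .  .  .  .  .
0.579 38  . 38 38 38 38 38 37  .  .  . 32 30 33 31 31 31 32 32 35 30 31 32 33 32  .  .  .  .  .
0.576 39 39 38 38 37 38 39 39  . 35 34 36 31 33 32 31 31 31 32 32 32  . 35 32 33  .  .  .  .  .
0.574 38 38 37 37 38 37 37 37 35 36 40 40 34  . 32 32 32  . 33 34 33
[... 1151 characters left out ...]
.  .  .  .  .  .  .  .  .  .
0.541 37  .  .  .  .  .  .  .  .  .  .  .  .  .  .  .  .  .  .  .  .  .  .  .  .  .  .  .  .  .
0.539  .  .  .  .  .  .  .  .  .  .  .  .  .  .  .  .  .  .  .  .  .  .  .  .  .  .  .  .  .  .
0.536  .  .  .  .  .  .  .  .  .  .  .  .  .  .  .  .  .  .  .  .  .  .  .  .  .  .  .  .  .  .
0.534  .  .  .  .  .  .  .  .  .  .  .  .  .  .  .  .  .  .  .  .  .  .  .  .  .  .  .  .  .  .
0.531  .  .  .  .  .  .  .  .  .  .  .  .  .  .  .  .  .  .  .  .  .  .  .  .  .  .  .  .  .  .
0.529  .  .  .  .  .  .  .  .  .  .  .  .  .  .  .  .  .  .  .  .  .  .  .  .  .  .  .  .  .  .
0.526  .  .  .  .  .  .  .  .  .  .  .  .  .  .  .  .  .  .  .  .  .  .  .  .  .  .  .  .  .  .
```

The manual's scale: turns go in shares of 2 pi rad. Converting my numbers, -0.43 rad / 6.2832 = -0.0684.

```bash
cat >> h.py <<'E'
def go(target,bearing=None):  # print tool-axes shift and rz for world target and tool-y bearing (deg)
    o=get_obs(); q=o['eef_rot']; r=R.from_quat([q[1],q[2],q[3],q[0]])
    s=r.inv().apply(np.array(target)-o['eef_pos']); y=r.apply([0,1,0]); b=np.degrees(np.arctan2(y[1],y[0]))
    dz=0 if bearing is None else -np.radians((bearing-b+90)%180-90)
    print('shift',s.round(4),'rz',round(dz,3),'bearing',b.round(2),'tilt',r.apply([0,0,1]).round(4),'t',o['time_s'],'F',o['wrist_force'].round(2))
E
python3 -m jog '[0,0,-0.06,0,0,0,0,-0.05,-0.035,-0.11,0,0,-0.0159,0,-0.58,-0.408,-0.137,0,0,-0.0684,0,-0.58,-0.408,-0.137,0,0,-0.0684,0,-0.58,-0.408,-0.137,0,0,-0.0684,0,-0.58,-0.408,-0.137,0,0,-0.0684,0,-0.58,-0.408,-0.137,0,0,-0.0684,0,-0.58,-0.408,-0.137,0,0,-0.0684,0,-0.58,-0.408,-0.137,0,0,-0.0684,0,-0.58,-0.408,-0.137,0,0,-0.0684,0]'
python3 -c "
from h import *
go((.597,-.091,.33),90)"
```

```text
time_s: 1.75
eef_pos: [0.5125, 0.0545, 0.3219]
eef_rot: [0.0, 0.0, 1.0, 0.0]
wrist_force: [0.4, 0.3, 0.3]
opening: -0.002
grasp_force: 0.0
shift [-0.0845 -0.1455 -0.008 ] rz -0.0 bearing 90.0 tilt [ 1.e-03  1.e-04 -1.e+00] t 1.75 F [0.35 0.32 0.32]
```

```bash

python3 -m jog '[-0.0845,-0.1455,-0.008,0,0,0,0,-0.0845,-0.1455,-0.008,0,0,0,0,-0.0845,-0.1455,-0.008,0,0,0,0,-0.0845,-0.1455,-0.008,0,0,0,0,-0.0845,-0.1455,0.05,0,0,0,0,-0.0845,-0.1455,0.1,0,0,0,0,-0.0845,-0.1455,0.135,0,0,0,0,-0.0845,-0.1455,0.135,0,0,0,0]'
python3 -c "
from h import *
go((.597,-.091,.185),90)"
```

```text
time_s: 2.75
eef_pos: [0.5936, -0.0872, 0.1833]
eef_rot: [-0.003, -0.001, 1.0, 0.001]
wrist_force: [0.0, 0.4, 0.2]
opening: 0.001
grasp_force: 0.0
shift [-0.0033 -0.0038 -0.0017] rz 0.001 bearing 90.07 tilt [-0.0064  0.0025 -1.    ] t 2.75 F [0.03 0.4  0.23]
```

```bash

python3 -m jog '[0.01,0.002,0,0,0,0,0,0.018,0.003,0,0,0,0,0,0.026,0.003,0,0,0,0,0,0.033,0.003,0,0,0,0,0,0.036,0.004,0,0,0,0,0,0.04,0.005,0,0,0,0,0]'; python3 -m jog '[0.004,0.001,0,0,0,0,0,0.007,0.001,0,0,0,0,0,0.01,0.002,0,0,0,0,0,0.013,0.003,0,0,0,0,0]'
python3 -c "
from h import *
go((.597,-.091,.185),90)"
```

```text
time_s: 3.5
eef_pos: [0.5561, -0.0841, 0.1865]
eef_rot: [0.0, -0.0, 1.0, -0.0]
wrist_force: [0.7, 0.6, -0.2]
opening: 0.002
grasp_force: 0.0
time_s: 4.0
eef_pos: [0.5431, -0.081, 0.1864]
eef_rot: [-0.0, -0.0, 1.0, 0.0]
wrist_force: [-0.3, 0.6, -0.5]
opening: 0.001
grasp_force: 0.0
shift [-0.0539 -0.01    0.0014] rz 0.0 bearing 90.01 tilt [-0.  0. -1.] t 4.0 F [-0.34  0.56 -0.51]
```

```bash
python3 - <<'E'
from h import *
im,d=snap('top','top1')
c=im[150:300,205:375]; cv2.imwrite('pics/v1.png',cv2.resize(c,None,fx=4,fy=4,interpolation=cv2.INTER_CUBIC))
E
```

```text
(no output)
```

View pics/v1.png

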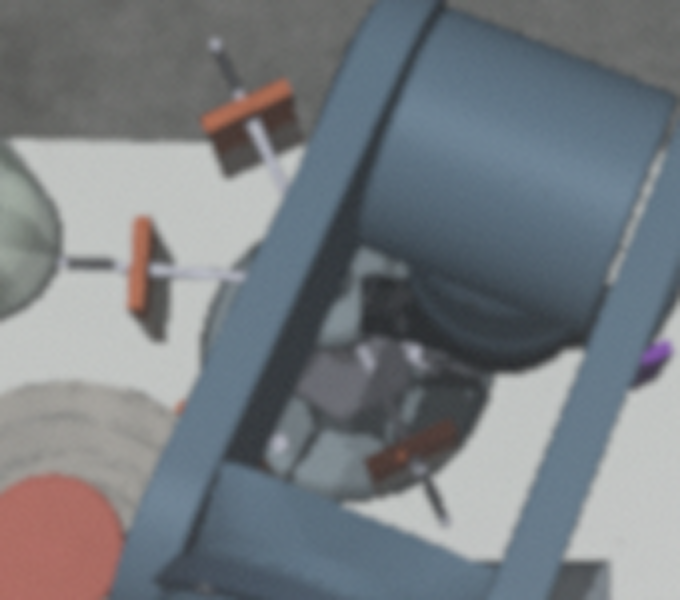

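```bash
python3 - <<'E'
from h import *
im,d=snap('side','side1')
c=im[170:330,240:420]; cv2.imwrite('pics/v2.png',cv2.resize(c,None,fx=3.7,fy=3.7,interpolation=cv2.INTER_CUBIC))
E
```

```text
(no output)
```

View pics/v2.png

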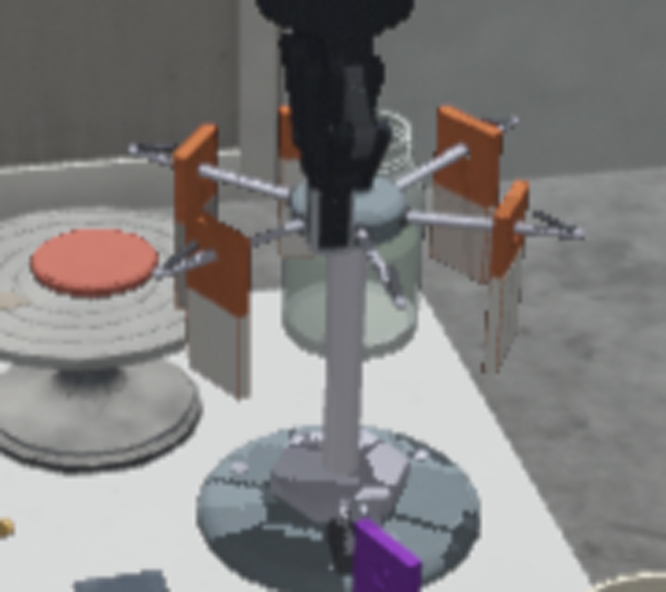

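```bash
python3 - <<'E'
from h import *
f=lambda n,X:(np.array(proj(n,X))-[240,170])*3.7
o=get_obs(); print('tcp',o['eef_pos'],f('side',o['eef_pos']))
a=np.array([.5715,-.0045,0])
for r,z in((0,.225),(.03,.205),(.128,.2),(.128,.218),(.128,.23)): print(r,z,f('side',a+[-.0506*r,-.9987*r,z]))
d=np.load('pics/side1.npy')
for u,v in((330,240),(320,215),(400,300),(385,275)):
    U,V=round(u/3.7+240),round(v/3.7+170); print(U,V,[world('side',d[V,U+i],U+i,V).round(3) for i in(-1,0,1)])
E
```

```text
tcp [ 0.54300988 -0.08092063  0.18644132] [328.64107504 313.88453156]
0 0.225 [348.01579742 177.13294611]
0.03 0.205 [358.12159637 235.70578068]
0.128 0.2 [398.29062134 336.49582251]
0.128 0.218 [399.80408146 304.28525031]
0.128 0.23 [400.82877899 282.47688336]
329 235 [array([ 0.537, -0.095,  0.236]), array([ 0.539, -0.094,  0.236]), array([ 0.54 , -0.096,  0.237])]
326 228 [array([ 0.533, -0.087,  0.247]), array([ 0.534, -0.089,  0.248]), array([ 0.535, -0.092,  0.249])]
348 251 [array([ 0.565, -0.126,  0.217]), array([ 0.566, -0.129,  0.219]), array([ 0.568, -0.128,  0.218])]
344 244 [array([ 0.565, -0.097,  0.216]), array([ 0.567, -0.098,  0.217]), array([ 0.565, -0.111,  0.224])]
```

```bash
python3 - <<'E'
from h import *
print(proj('side',[.239,.522,.193]),proj('side',[.239,.522,.24]))
d=np.load('pics/side1.npy');im=cv2.imread('pics/side1.png')
U=round(330/3.7+240)
for v in range(226,246): print(v,world('side',d[v,U],U,v).round(3),im[v,U])
d0=np.load('pics/side0.npy')
for v in range(120,150,2): 
  k=[world('side',d0[v,u],u,v).round(3) for u in range(148,178) if 0<d0[v,u]<1.6]; print(v,len(k),k[:1],k[-1:])
E
```

```text
(np.float64(167.37868032283205), np.float64(155.96427983835235)) (np.float64(165.17029651589692), np.float64(139.07830962635626))
226 [ 0.539 -0.092  0.253] [32 29 27]
227 [ 0.539 -0.092  0.251] [31 29 28]
228 [ 0.539 -0.092  0.249] [31 28 27]
229 [ 0.539 -0.093  0.248] [31 27 26]
230 [ 0.539 -0.095  0.246] [31 28 27]
231 [ 0.538 -0.097  0.246] [32 28 27]
232 [ 0.539 -0.093  0.242] [31 28 26]
233 [ 0.539 -0.093  0.239] [32 28 26]
234 [ 0.54  -0.089  0.235] [32 29 28]
235 [ 0.539 -0.094  0.236] [33 29 27]
236 [ 0.539 -0.093  0.233] [42 39 37]
237 [ 0.541 -0.086  0.227] [74 69 67]
238 [ 0.541 -0.088  0.226] [101  96  94]
239 [ 0.563 -0.002  0.177] [111 106 106]
240 [ 0.562 -0.004  0.176] [114 109 109]
241 [ 0.562 -0.005  0.174] [115 109 110]
242 [ 0.563 -0.003  0.171] [115 109 110]
243 [ 0.563 -0.003  0.168] [116 110 111]
244 [ 0.563 -0.002  0.165] [116 109 111]
245 [ 0.562 -0.007  0.166] [116 110 111]
120 22 [array([0.208, 0.489, 0.302])] [array([0.266, 0.558, 0.281])]
122 19 [array([0.208, 0.478, 0.299])] [array([0.268, 0.569, 0.272])]
124 21 [array([0.206, 0.463, 0.299])] [array([0.267, 0.558, 0.27 ])]
126 20 [array([0.206, 0.451, 0.297])] [array([0.267, 0.561, 0.263])]
128 19 [array([0.205, 0.464, 0.288])] [array([0.266, 0.558, 0.258])]
130 19 [array([0.208, 0.473, 0.28 ])] [array([0.268, 0.561, 0.252])]
132 17 [array([0.21 , 0.473, 0.275])] [array([0.265, 0.556, 0.248])]
134 9 [array([0.209, 0.478, 0.268])] [array([0.228, 0.476, 0.268])]
136 8 [array([0.208, 0.476, 0.264])] [array([0.228, 0.473, 0.264])]
138 9 [array([0.21 , 0.473, 0.259])] [array([0.229, 0.478, 0.257])]
140 9 [array([0.209, 0.479, 0.252])] [array([0.229, 0.476, 0.252])]
142 9 [array([0.208, 0.482, 0.246])] [array([0.228, 0.474, 0.248])]
144 0 [] []
146 0 [] []
148 0 [] []
```

The fingertip really sits about 40 mm higher than the reported TCP: the depth reading gives z≈0.227 and the report says 0.186. The first sweep therefore passed over the wire without touching it. The start picture shows the same offset, so I'll correct for it: true tip z = reported z + 0.040.

```bash

python3 -m jog '[0,0,-0.025,0,0,0,0,-0.028,-0.005,-0.025,0,0,0,0,-0.056,-0.01,-0.025,0,0,0,0,-0.056,-0.01,-0.025,0,0,0,0,-0.056,-0.01,0.02,0,0,0,0,-0.056,-0.01,0.04,0,0,0,0,-0.056,-0.01,0.04,0,0,0,0]'; python3 -m jog '[0.01,0.002,0,0,0,0,0,0.015,0.002,0,0,0,0,0,0.018,0.003,0,0,0,0,0,0.022,0.003,0,0,0,0,0]'
python3 -m jog '[0.004,0,0,0,0,0,0,0.008,0,0,0,0,0,0]'

```

```text
time_s: 4.97
eef_pos: [0.5974, -0.0904, 0.1446]
eef_rot: [-0.002, -0.0, 1.0, 0.001]
wrist_force: [-0.2, -0.4, 0.3]
opening: 0.0
grasp_force: 0.0
time_s: 5.48
eef_pos: [0.5778, -0.0882, 0.1474]
eef_rot: [0.001, -0.0, 1.0, -0.0]
wrist_force: [1.4, 1.3, 0.2]
opening: -0.002
grasp_force: 0.9
time_s: 5.72
eef_pos: [0.5694, -0.0879, 0.1467]
eef_rot: [0.0, -0.0, 1.0, 0.0]
wrist_force: [2.7, 0.7, 1.2]
opening: -0.002
grasp_force: 1.3
```

Now it is in contact, with the force building gently. I'll continue along the arc.

```bash

python3 -m jog '[0.004,0.0003,0,0,0,0,0,0.008,0.001,0,0,0,0,0,0.012,0.002,0,0,0,0,0,0.016,0.003,0,0,0,0,0]'; python3 -m jog '[0.004,0.001,0,0,0,0,0,0.007,0.002,0,0,0,0,0,0.01,0.004,0,0,0,0,0]';  python3 -m jog '[0.004,0.002,0,0,0,0,0,0.008,0.004,0,0,0,0,0]'
python3 -c "
from h import *
p=get_obs()['eef_pos']; print(np.degrees(np.arctan2(p[1]+.0045,p[0]-.5715)), np.hypot(p[1]+.0045,p[0]-.5715))"

```

```text
time_s: 6.22
eef_pos: [0.5536, -0.085, 0.1466]
eef_rot: [0.001, -0.0, 1.0, -0.0]
wrist_force: [5.8, 1.2, -1.0]
opening: 0.006
grasp_force: 2.6
time_s: 6.6
eef_pos: [0.5443, -0.0815, 0.1469]
eef_rot: [0.001, 0.0, 1.0, -0.001]
wrist_force: [6.2, -0.9, -1.0]
opening: -0.002
grasp_force: 3.1
time_s: 6.85
eef_pos: [0.5341, -0.077, 0.146]
eef_rot: [-0.001, -0.0, 1.0, 0.0]
wrist_force: [-0.5, 0.9, -0.5]
opening: -0.0
grasp_force: 0.0
-117.31034042122513 0.08160245979344533
```

Converted, -0.017 rad / 6.2832 = -0.0027.

```bash

python3 -m jog '[-0.005,-0.005,-0.05,0,0,0,0,-0.005,-0.005,-0.11,0,0,0,0,0.05,-0.12,-0.14,0,0,0,0.8,0.1,-0.229,-0.14,0,0,0,0.8,0.1,-0.229,-0.14,0,0,-0.0027,0.8,0.1,-0.229,-0.14,0,0,-0.0027,0.8,0.1,-0.229,-0.14,0,0,-0.0027,0.8,0.1,-0.229,-0.14,0,0,-0.0027,0.8]'
python3 - <<'E'
from h import *
go((.433,-.3057,.29),91)
im,d=snap('top','top2')
s,_=snap('side','side2')
c=cv2.resize(im[150:300,205:445],None,fx=3.3,fy=3.3,interpolation=cv2.INTER_CUBIC)
cv2.imwrite('pics/v3.png',c)
E
```

```text
time_s: 7.85
eef_pos: [0.4346, -0.3055, 0.2858]
eef_rot: [-0.001, -0.008, 1.0, 0.001]
wrist_force: [0.3, 0.1, -0.3]
opening: 0.801
grasp_force: 0.0
shift [ 0.0016 -0.0001 -0.0042] rz -0.001 bearing 90.92 tilt [-0.0014  0.0017 -1.    ] t 7.85 F [ 0.25  0.15 -0.35]
```

View pics/v3.png

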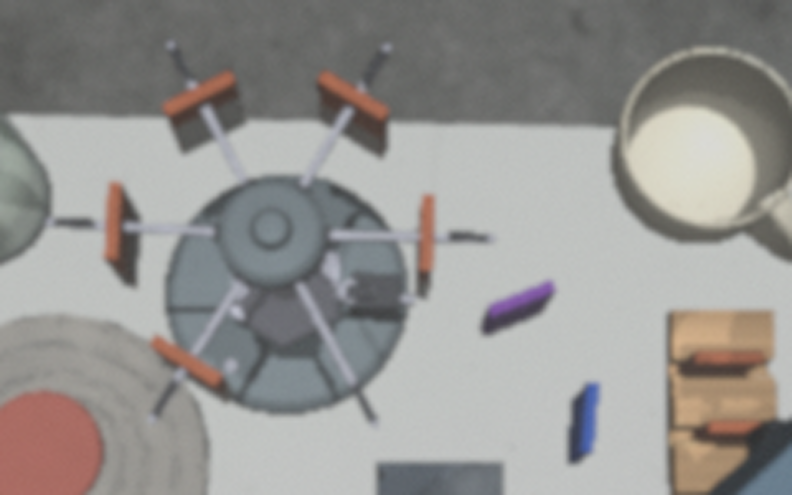

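The empty hook has moved to the lower right, nearest to facing the robot. Its tip is at v3 (376,421), and all five hung tiles are still in place. Next I'll measure its wire.

```bash
python3 - <<'E'
from h import *
W=lambda x,y,z:world('top',None,x/3.3+205,y/3.3+150,z)
ax=W(270,229,.225); print(ax)
for x,y in[(376,421),(492,239),(388,47),(170,44),(55,221),(155,416)]:
    w=W(x,y,.216); v=w-ax; print(w.round(4),np.hypot(*v[:2]).round(4),np.degrees(np.arctan2(v[1],v[0])).round(1))
a=np.array([.5715,-.0045])
for n in('top','side'):
    d=np.load(f'pics/{n}2.npy'); 
    vv,uu=np.mgrid[150:300,220:380]
    pts=np.array([world(n,d[v,u],u,v) for u,v in zip(uu.ravel(),vv.ravel()) if d[v,u]>0])
    rel=pts[:,:2]-a; r=np.hypot(*rel.T); b=np.degrees(np.arctan2(rel[:,1],rel[:,0]))
    m=(abs((b+153+180)%360-180)<6)&(pts[:,2]>.19)&(pts[:,2]<.26)
    for R0 in np.arange(.035,.14,.008):
        k=m&(abs(r-R0)<.004)
        if k.sum(): print(n,R0.round(3),k.sum(),'z',np.median(pts[k,2]).round(4),'zmin/max',pts[k,2].min().round(4),pts[k,2].max().round(4),'b',np.median(b[k]).round(2),'xy',np.median(pts[k,:2],0).round(4))
E
```

```text
[ 0.57118083 -0.00357029  0.225     ]
[ 0.4631 -0.0665  0.216 ] 0.1251 -149.8
[ 0.5699 -0.1314  0.216 ] 0.1279 -90.6
[ 0.6838 -0.0692  0.216 ] 0.1303 -30.2
[0.6827 0.059  0.216 ] 0.1279 29.3
[0.5751 0.1211 0.216 ] 0.1247 88.2
[0.4634 0.0589 0.216 ] 0.1245 149.9
top 0.035 15 z 0.2089 zmin/max 0.2019 0.2144 b -152.02 xy [ 0.541  -0.0211]
top 0.043 12 z 0.2089 zmin/max 0.2065 0.2123 b -151.63 xy [ 0.5338 -0.0251]
top 0.051 13 z 0.2097 zmin/max 0.2063 0.2133 b -150.89 xy [ 0.5272 -0.0292]
top 0.059 12 z 0.2125 zmin/max 0.2071 0.2131 b -151.2 xy [ 0.5203 -0.0332]
top 0.067 13 z 0.2113 zmin/max 0.2073 0.2164 b -151.56 xy [ 0.5133 -0.0371]
top 0.075 13 z 0.2122 zmin/max 0.2101 0.2156 b -150.84 xy [ 0.506  -0.0411]
top 0.083 13 z 0.2124 zmin/max 0.2098 0.2177 b -150.99 xy [ 0.4999 -0.045 ]
top 0.091 14 z 0.2137 zmin/max 0.211 0.2172 b -151.11 xy [ 0.4923 -0.049 ]
top 0.099 12 z 0.2167 zmin/max 0.2133 0.2263 b -151.12 xy [ 0.4848 -0.0529]
top 0.107 13 z 0.2224 zmin/max 0.2114 0.2282 b -151.22 xy [ 0.4782 -0.0569]
top 0.115 14 z 0.2215 zmin/max 0.2138 0.2239 b -151.14 xy [ 0.4713 -0.0599]
top 0.123 14 z 0.218 zmin/max 0.2161 0.2234 b -150.99 xy [ 0.464  -0.0647]
top 0.131 1 z 0.2159 zmin/max 0.2159 0.2159 b -150.76 xy [ 0.4604 -0.0667]
side 0.035 12 z 0.2067 zmin/max 0.2 0.2119 b -153.81 xy [ 0.5415 -0.0196]
side 0.043 10 z 0.2089 zmin/max 0.2056 0.2113 b -152.26 xy [ 0.5323 -0.0245]
side 0.051 6 z 0.2092 zmin/max 0.2074 0.2098 b -152.55 xy [ 0.5273 -0.0272]
side 0.059 3 z 0.21 zmin/max 0.2075 0.2122 b -150.46 xy [ 0.5229 -0.032 ]
side 0.115 4 z 0.2148 zmin/max 0.2137 0.2176 b -151.38 xy [ 0.4689 -0.0604]
side 0.123 12 z 0.2161 zmin/max 0.214 0.2192 b -151.4 xy [ 0.4634 -0.0634]
side 0.131 1 z 0.2183 zmin/max 0.2183 0.2183 b -151.89 xy [ 0.459  -0.0646]
```

```bash

python3 -m jog '[0.001,0,0.05,0,0,0,0.8,0.001,0,0.11,0,0,0,0.8,0.001,0,0.17,0,0,0,0.8,0.001,0,0.21,0,0,0,0.8,0.001,0,0.235,0,0,0,0.8,0.001,0,0.25,0,0,0,0.8,0.001,0,0.26,0,0,0,0.8,0.001,0,0.265,0,0,0,0.8,0.001,0,0.267,0,0,0,0.8]'
python3 - <<'E'
from h import *
go((.433,-.3057,.021),91)
s,d=snap('side','side3')
c=cv2.resize(s[290:450,220:400],None,fx=3.7,fy=3.7,interpolation=cv2.INTER_CUBIC)
cv2.imwrite('pics/v4.png',c)
E
```

```text
time_s: 9.07
eef_pos: [0.4347, -0.3064, 0.0199]
eef_rot: [0.0, -0.009, 1.0, -0.0]
wrist_force: [-0.1, -0.1, 0.6]
opening: 0.805
grasp_force: 0.0
shift [ 0.0017  0.0008 -0.0011] rz -0.0 bearing 91.0 tilt [ 7.e-04 -8.e-04 -1.e+00] t 9.075 F [-0.07 -0.1   0.65]
```

View pics/v4.png

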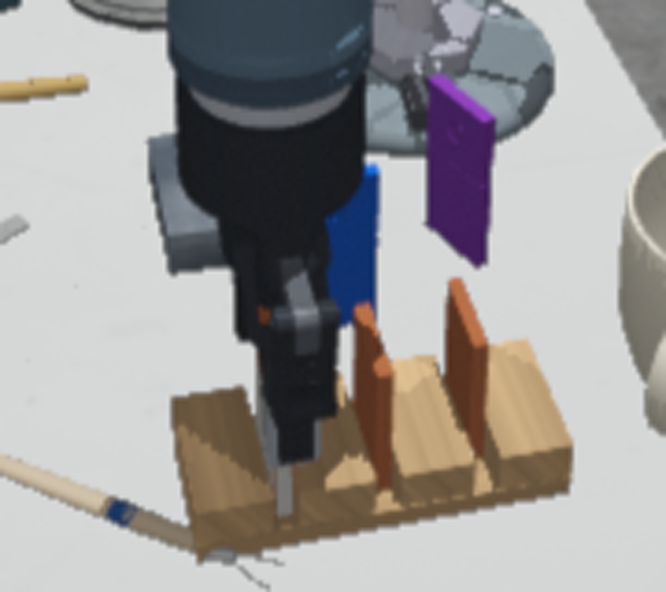

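```bash
python3 - <<'E'
from h import *
f=lambda X:((np.array(proj('side',X))-[220,290])*3.7).round(0)
for x in(.433,.435): print(x,'tile edge z.045',f([x,-.328,.045]),'tile thickness',f([x-.004,-.328,.045]),f([x+.004,-.328,.045]),'finger tip',f([x,-.35,.072]),f([x-.011,-.35,.072]),f([x+.011,-.35,.072]))
d=np.load('pics/side3.npy')
for u,v in((300,450),(285,445),(315,445),(285,490),(285,505),(262,400)):
    U,V=round(u/3.7+220),round(v/3.7+290); print((u,v),world('side',d[V,U],U,V).round(4))
E
```

```text
0.433 tile edge z.045 [282. 465.] tile thickness [273. 467.] [291. 464.] finger tip [292. 458.] [265. 462.] [318. 453.]
0.435 tile edge z.045 [287. 464.] tile thickness [277. 466.] [296. 463.] finger tip [296. 457.] [270. 461.] [323. 452.]
(300, 450) [ 0.436  -0.352   0.0768]
(285, 445) [ 0.4296 -0.3538  0.0843]
(315, 445) [ 0.443  -0.3478  0.0752]
(285, 490) [ 0.4345 -0.326   0.0288]
(285, 505) [ 0.4345 -0.3259  0.0197]
(262, 400) [ 0.4231 -0.3403  0.097 ]
```

Everything agrees: the fingertips flank the tile's edges, the tip is at z≈0.073, and the tile is within 1 mm of centre. Closing now.

```bash

python3 -m jog '[0.001,0.0005,0,0,0,0,0.6,0.001,0.0005,0,0,0,0,0.4,0.001,0.0005,0,0,0,0,0.4,0.001,0.0005,0,0,0,0,0.3,0.001,0.0005,0,0,0,0,0.3,0.001,0.0005,0,0,0,0,0.3]'
python3 -m jog '[0,0,-0.02,0,0,0,0.3,0,0,-0.05,0,0,0,0.3,0,0,-0.1,0,0,0,0.3,0,0,-0.16,0,0,0,0.3,0,0,-0.21,0,0,0,0.3,0,0,-0.21,0,0,0,0.3]'
python3 - <<'E'
from h import *
go((.433,-.3057,.021),91)
s,d=snap('side','side4')
x,y,z=get_obs()['eef_pos']; u,v=proj('side',[x,y,z+.06]); print(u,v)
u,v=int(u),int(v)
c=cv2.resize(s[max(v-80,0):v+80,u-90:u+90],None,fx=3.7,fy=3.7,interpolation=cv2.INTER_CUBIC)
cv2.imwrite('pics/v5.png',c)
E
```

```text
time_s: 9.88
eef_pos: [0.4336, -0.306, 0.0201]
eef_rot: [0.0, -0.009, 1.0, -0.0]
wrist_force: [-1.8, 1.0, 5.3]
opening: 0.515
grasp_force: 60.9
time_s: 10.62
eef_pos: [0.4353, -0.3078, 0.2343]
eef_rot: [0.003, -0.009, 1.0, -0.003]
wrist_force: [0.6, -0.4, -1.6]
opening: 0.513
grasp_force: 61.1
shift [0.0035 0.0036 0.2133] rz -0.0 bearing 90.99 tilt [ 0.0062 -0.0069 -1.    ] t 10.625 F [ 0.6  -0.36 -1.55]
292.8430107561095 275.87048536848357
```

View pics/v5.png

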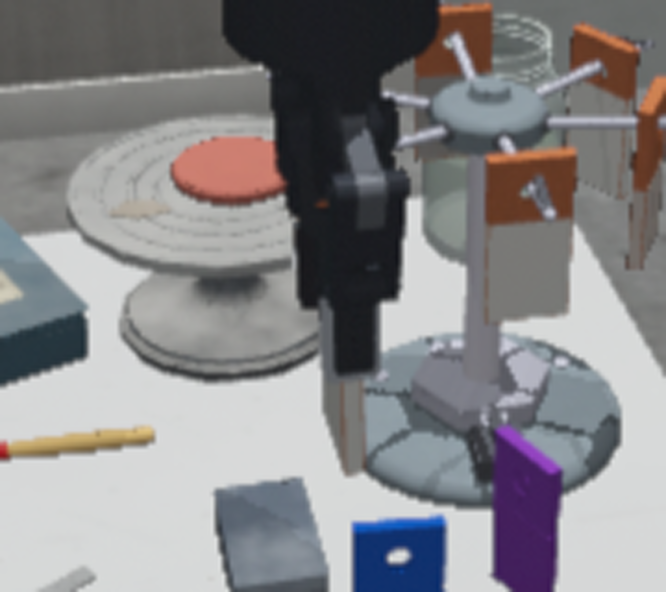

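```bash
python3 - <<'E'
from h import *
d=np.load('pics/side4.npy'); im=cv2.imread('pics/side4.png')
o=get_obs(); x,y,z=o['eef_pos']; print(x,y,z)
u0,v0=202,195
for cx,cy in((345,440),(353,440),(362,440),(353,465),(353,470),(340,440),(330,400),(340,460)):
    U,V=round(cx/3.7+u0),round(cy/3.7+v0); print((cx,cy),world('side',d[V,U],U,V).round(4),im[V,U])
# bottom corners of near edge at plane y=-.328
p=P('side'); f=240/np.tan(np.radians(p['fovy'])/2); V=np.linalg.inv(p['view'])
for cx,cy in((346,473),(364,470),(343,385),(362,385)):
    ray=V[:3,:3]@[(cx/3.7+u0-p['cx'])/f,-(cy/3.7+v0-p['cy'])/f,-1]; c=V[:3,3]; print((cx,cy),(c+ray*((y-.0225-c[1])/ray[1])).round(4))
E
```

```text
0.4340237884883359 -0.30646696999693357 0.2311984395682065
(345, 440) [ 0.4321 -0.3308  0.244 ] [100 106 116]
(353, 440) [ 0.4353 -0.3291  0.2423] [117 120 119]
(362, 440) [ 0.4979 -0.0258  0.017 ] [113 114 122]
(353, 465) [ 0.4348 -0.3313  0.2319] [118 120 120]
(353, 470) [ 0.4353 -0.3285  0.228 ] [124 127 129]
(340, 440) [ 0.4313 -0.3273  0.2417] [ 94  99 109]
(330, 400) [ 0.4308 -0.3073  0.2467] [102 106 105]
(340, 460) [ 0.4311 -0.3284  0.2339] [112 117 123]
(346, 473) [ 0.4331 -0.329   0.2273]
(364, 470) [ 0.44   -0.329   0.2276]
(343, 385) [ 0.4323 -0.329   0.2678]
(362, 385) [ 0.4394 -0.329   0.2668]
```

The manual's scale: turns go in shares of 2 pi rad. Converting my numbers, -0.494 rad / 6.2832 = -0.0786.

```bash

python3 -m jog '[0.024,0.06,0,0,0,-0.0159,0.3,0.024,0.12,0,0,0,-0.0398,0.3,0.024,0.17,0,0,0,-0.0637,0.3,0.024,0.21,0,0,0,-0.0786,0.3,0.024,0.21,0.02,0,0,-0.0786,0.3,0.024,0.21,0.05,0,0,-0.0786,0.3,0.024,0.21,0.07,0,0,-0.0786,0.3,0.024,0.21,0.08,0,0,-0.0786,0.3,0.024,0.21,0.08,0,0,-0.0786,0.3]'
python3 - <<'E'
from h import *
go((.4413,-.0775,.1495),119.3)
t,d=snap('top','top5'); s,e=snap('side','side5')
a=cv2.resize(s[200:320,240:360],None,fx=5,fy=5,interpolation=cv2.INTER_CUBIC)
cv2.imwrite('pics/v6.png',a)
E
```

```text
time_s: 11.8
eef_pos: [0.4046, -0.0955, 0.1481]
eef_rot: [-0.001, -0.253, 0.968, 0.001]
wrist_force: [-0.3, 0.5, -0.2]
opening: 0.514
grasp_force: 61.4
shift [-0.0408 -0.0022 -0.0015] rz -0.0 bearing 119.28 tilt [-0.0028  0.0016 -1.    ] t 11.8 F [-0.32  0.55 -0.23]
```

View pics/v6.png

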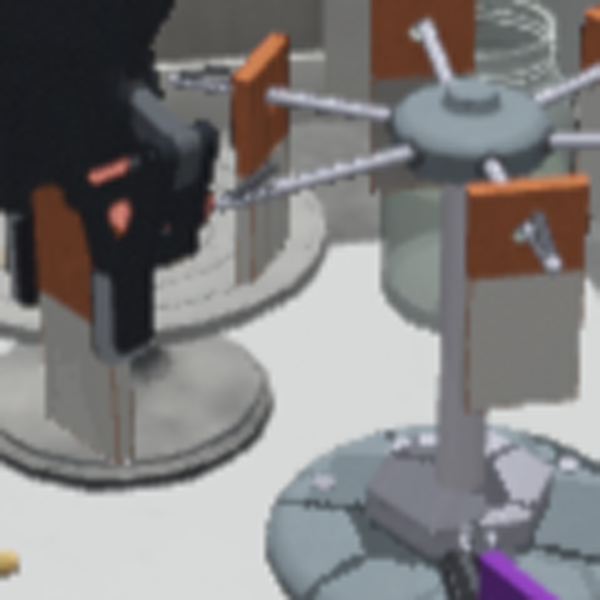

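```bash
python3 - <<'E'
from h import *
f=lambda X:((np.array(proj('side',X))-[240,200])*5).round(1)
a=np.array([.5715,-.0045]); u=np.array([-.872,-.489])
E=np.array([.4605,-.0667])
for z in(.210,.214,.218): print('end',z,f([*E,z]))
for r,z in((.05,.207),(.08,.21)): print(r,f([*(E-u*(.128-r)),z]))
# tile at image: eef (.4046,-.0955,.1481)
c=np.array([.4046,-.0955]); t=np.array([-.489,.872])
for s in(-.0225,.0225):
  for w in(-.004,.004): print('tile bottom corner',s,w,f([*(c+t*s+u*w),.140]), 'top',f([*(c+t*s+u*w),.235]))
E
```

```text
end 0.21 [220.3 222.1]
end 0.214 [220.1 212.6]
end 0.218 [219.9 203.1]
0.05 [377.2 166.6]
0.08 [318.6 183. ]
tile bottom corner -0.0225 -0.004 [132.6 460.8] top [123.2 232.8]
tile bottom corner -0.0225 0.004 [114.9 468.9] top [104.6 240. ]
tile bottom corner 0.0225 -0.004 [ 59.8 410.6] top [ 47.1 186.9]
tile bottom corner 0.0225 0.004 [ 42.2 418.2] top [ 28.7 193.7]
```

```bash
python3 -c "
from h import *
go((.4413,-.0775,.1495),119.3)"
python3 -m jog '[-0.01,-0.001,0,0,0,0,0.3,-0.02,-0.001,0,0,0,0,0.3,-0.03,-0.001,0,0,0,0,0.3,-0.036,-0.001,0,0,0,0,0.3,-0.036,-0.001,0,0,0,0,0.3]'
python3 -c "
from h import *
go((.4413,-.0775,.1495),119.3)"
```

```text
shift [-0.0401 -0.001   0.0002] rz -0.0 bearing 119.28 tilt [ 1.e-04 -1.e-04 -1.e+00] t 11.9 F [-0.01 -0.38 -0.44]
time_s: 12.52
eef_pos: [0.4378, -0.079, 0.1493]
eef_rot: [-0.0, -0.253, 0.967, 0.0]
wrist_force: [-0.0, -0.2, -1.5]
opening: 0.513
grasp_force: 61.4
shift [-0.0038 -0.0004 -0.0002] rz 0.001 bearing 119.34 tilt [-3.e-04  1.e-04 -1.e+00] t 12.525 F [-0.04 -0.17 -1.5 ]
```

```bash

python3 -m jog '[-0.005,-0.0004,0,0,0,0,0.3,-0.01,-0.0004,0,0,0,0,0.3,-0.015,-0.0004,0,0,0,0,0.3,-0.018,-0.0004,0,0,0,0,0.3]'
for i in 1 2; do python3 -m jog '[-0.002,0,0,0,0,0,0.3,-0.004,0,0,0,0,0,0.3]'; done
python3 -c "
from h import *
go((.4605,-.0667,.1495),119.3)"
```

```text
time_s: 13.02
eef_pos: [0.4537, -0.0707, 0.1495]
eef_rot: [0.0, -0.253, 0.968, -0.0]
wrist_force: [-0.6, 0.3, -0.2]
opening: 0.513
grasp_force: 61.4
time_s: 13.28
eef_pos: [0.457, -0.0689, 0.1494]
eef_rot: [-0.0, -0.253, 0.968, 0.0]
wrist_force: [0.0, 0.7, 0.4]
opening: 0.517
grasp_force: 61.4
time_s: 13.52
eef_pos: [0.4605, -0.0669, 0.1495]
eef_rot: [0.0, -0.253, 0.968, -0.0]
wrist_force: [0.4, -0.1, 0.1]
opening: 0.515
grasp_force: 61.4
shift [-0.0001  0.0002 -0.    ] rz -0.0 bearing 119.29 tilt [ 0. -0. -1.] t 13.525 F [ 0.44 -0.09  0.14]
```

```bash

python3 -m jog '[-0.002,0,0,0,0,0,0.3,-0.004,0,0.0003,0,0,0,0.3]'
python3 -m jog '[-0.002,0,0.0003,0,0,0,0.3,-0.004,0,0.0005,0,0,0,0.3]'
python3 - <<'E'
from h import *
s,e=snap('side','side7')
a=cv2.resize(s[190:310,250:370],None,fx=5,fy=5,interpolation=cv2.INTER_CUBIC)
cv2.imwrite('pics/v7.png',a)
f=lambda X:((np.array(proj('side',X))-[250,190])*5).round(1)
print('wire end',f([.4605,-.0667,.216]))
E
```

```text
time_s: 13.78
eef_pos: [0.4641, -0.065, 0.1491]
eef_rot: [0.0, -0.253, 0.968, -0.0]
wrist_force: [0.2, -0.3, -0.6]
opening: 0.517
grasp_force: 61.4
time_s: 14.02
eef_pos: [0.4673, -0.0629, 0.1486]
eef_rot: [-0.0, -0.253, 0.968, 0.0]
wrist_force: [-0.2, 0.4, -0.3]
opening: 0.518
grasp_force: 61.4
wire end [170.  257.9]
```

View pics/v7.png

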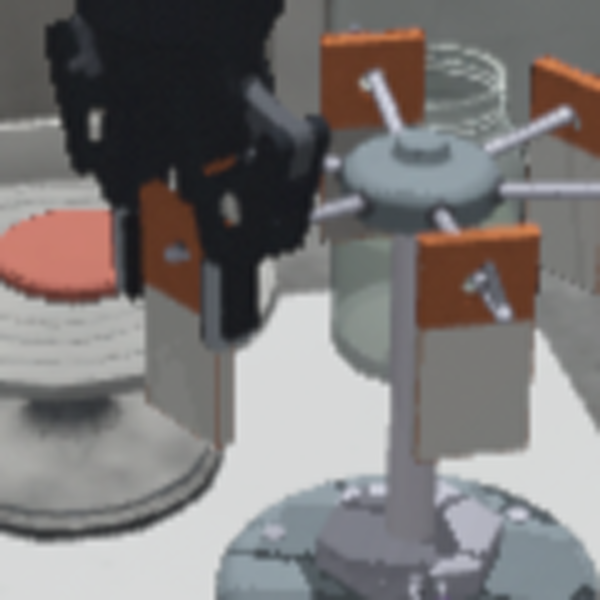

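The hole at v7 (177,253) shows the wire end poking through, so the tile is threaded. I'm now pushing inward past the keeper, along the wire's slope.

```bash

python3 -m jog '[-0.002,0,0.0002,0,0,0,0.3,-0.004,0,0.0004,0,0,0,0.3,-0.006,0,0.0006,0,0,0,0.3]'
python3 -m jog '[-0.002,0,0.0002,0,0,0,0.3,-0.004,0,0.0004,0,0,0,0.3,-0.006,0,0.0006,0,0,0,0.3]'
python3 -m jog '[-0.002,0,0.0002,0,0,0,0.3,-0.004,0,0.0004,0,0,0,0.3]'
python3 -m jog '[-0.002,0,0.0002,0,0,0,0.3,-0.004,0,0.0004,0,0,0,0.3]'
python3 -c "
from h import *
o=get_obs(); p=o['eef_pos']; print(np.hypot(p[1]+.0045,p[0]-.5715), o['torque'])"
```

```text
time_s: 14.45
eef_pos: [0.4726, -0.0602, 0.1482]
eef_rot: [-0.0, -0.253, 0.968, -0.0]
wrist_force: [-3.2, 0.1, 2.7]
opening: 0.519
grasp_force: 61.5
time_s: 14.82
eef_pos: [0.4781, -0.0571, 0.1475]
eef_rot: [0.0, -0.253, 0.968, -0.0]
wrist_force: [-3.2, -0.8, 3.4]
opening: 0.515
grasp_force: 61.5
time_s: 15.08
eef_pos: [0.4815, -0.0551, 0.147]
eef_rot: [0.0, -0.253, 0.968, 0.0]
wrist_force: [-2.1, 0.7, 1.8]
opening: 0.517
grasp_force: 61.5
time_s: 15.32
eef_pos: [0.485, -0.0531, 0.1466]
eef_rot: [0.0, -0.253, 0.968, 0.0]
wrist_force: [-1.9, 0.1, 2.7]
opening: 0.514
grasp_force: 61.5
0.0992122337853461 [0.04431923 0.26055423 0.05641846]
```

```bash

python3 -m jog '[-0.002,0,0.0002,0,0,0,0.3,-0.004,0,0.0004,0,0,0,0.3,-0.006,0,0.0006,0,0,0,0.3]'
python3 -m jog '[-0.002,0,0.0002,0,0,0,0.3,-0.004,0,0.0004,0,0,0,0.3,-0.006,0,0.0006,0,0,0,0.3,-0.006,0,0.0006,0,0,0,0.3]'
python3 -c "
from h import *
o=get_obs(); p=o['eef_pos']; print(np.hypot(p[1]+.0045,p[0]-.5715), o['torque'])"
```

```text
time_s: 15.7
eef_pos: [0.4903, -0.0502, 0.1458]
eef_rot: [0.0, -0.253, 0.968, 0.0]
wrist_force: [0.5, -0.3, -1.4]
opening: 0.518
grasp_force: 61.5
time_s: 16.2
eef_pos: [0.4954, -0.0473, 0.1454]
eef_rot: [0.0, -0.253, 0.967, 0.0]
wrist_force: [-0.2, 0.0, -0.8]
opening: 0.518
grasp_force: 61.5
0.0872846795827215 [ 0.00800998 -0.0184519   0.01758828]
```

The force peaked at about 4 N and dropped to zero, so the tile is past the keeper (centre at r≈87 mm). I'll lower it gently onto the wire, then release.

```bash

for i in 1 2; do python3 -m jog '[0,0,0.001,0,0,0,0.3,0,0,0.001,0,0,0,0.3]' | grep -E 'pos|force'; done
```

```text
eef_pos: [0.4952, -0.0474, 0.1444]
wrist_force: [-0.6, -0.2, -0.3]
grasp_force: 61.5
eef_pos: [0.4952, -0.0474, 0.1434]
wrist_force: [-0.4, 0.8, -0.3]
grasp_force: 61.5
```

```bash

for i in 1 ; do python3 -m jog '[0,0,0.0007,0,0,0,0.3,0,0,0.0007,0,0,0,0.3]' | grep -E 'pos|force'; done
python3 -m jog '[0,0,0,0,0,0,0.54,0,0,0,0,0,0,0.56,0,0,0,0,0,0,0.6,0,0,0,0,0,0,0.66,0,0,0,0,0,0,0.72,0,0,0,0,0,0,0.72]'
python3 - <<'E'
from h import *
s,d=snap('side','side8')
a=np.array([.5715,-.0045]);vv,uu=np.mgrid[190:310,270:360]
pts=np.array([world('side',d[v,u],u,v) for u,v in zip(uu.ravel(),vv.ravel()) if d[v,u]>0])
c=a+.087*np.array([-.872,-.489]); rel=pts[:,:2]-c; n=rel@[-.872,-.489]; t=rel@[-.489,.872]
m=(abs(n)<.012)&(abs(t)<.03)&(pts[:,2]>.11)&(pts[:,2]<.19)
k=pts[m]; print(m.sum(),'n',np.percentile(n[m],[5,50,95]).round(4),'t',np.percentile(t[m],[1,50,99]).round(4),'z',k[:,2].min(),k[:,2].max())
E
```

```text
eef_pos: [0.4953, -0.0473, 0.1428]
wrist_force: [0.4, 0.9, 0.5]
grasp_force: 61.5
time_s: 17.7
eef_pos: [0.4953, -0.0474, 0.1428]
eef_rot: [0.0, -0.253, 0.968, -0.0]
wrist_force: [-1.3, -0.4, 0.3]
opening: 0.721
grasp_force: 0.0
440 n [0.0034 0.0075 0.0102] t [-0.0199  0.0005  0.0278] z 0.13276758922948728 0.18948174040049354
```

The tile hangs freely, with its bottom at z≈0.132 as on the others. I'm withdrawing straight up, then away.

```bash

python3 -m jog '[0,0,-0.01,0,0,0,0.72,0,0,-0.03,0,0,0,0.72,0,0,-0.06,0,0,0,0.72,0,0,-0.1,0,0,0,0.72,0,0,-0.15,0,0,0,0.72,0.06,0,-0.15,0,0,0,0.72,0.12,0.02,-0.15,0,0,0,0.72,0.15,0.05,-0.15,0,0,0,0.72,0.15,0.05,-0.15,0,0,0,0.72,0.15,0.05,-0.15,0,0,0,0.72]'
python3 - <<'E'
from h import *
t,e=snap('top','top9');s,d=snap('side','side9')
def q(d,n):
    vv,uu=np.mgrid[150:310,225:365]
    return np.array([world(n,d[v,u],u,v) for u,v in zip(uu.ravel(),vv.ravel()) if d[v,u]>0])
p=q(d,'side');T=q(e,'top')
a=np.array([.5715,-.0045])
for b0 in (-150.7,-90.7,-30.7,29.3,89.3,149.3):
    u=np.array([np.cos(np.radians(b0)),np.sin(np.radians(b0))]); w=np.array([-u[1],u[0]])
    for nm,P_,lo in(('side',p,.12),('top',T,.222)):
        r=(P_[:,:2]-a)@u; t=(P_[:,:2]-a)@w; m=(abs(r-.09)<.016)&(abs(t)<.028)&(P_[:,2]>lo)&(P_[:,2]<.245)
        if m.sum(): print(b0,nm,m.sum(),'r',np.percentile(r[m],[5,50,95]).round(4),'t',t[m].min().round(3),t[m].max().round(3),'z',P_[m,2].min().round(3),P_[m,2].max().round(3))
u=np.array([np.cos(np.radians(-150.7)),np.sin(np.radians(-150.7))]);w=np.array([-u[1],u[0]])
r=(T[:,:2]-a)@u; t=(T[:,:2]-a)@w
for R0 in np.arange(.06,.135,.007):
    m=(abs(r-R0)<.0035)&(abs(t)<.006)&(T[:,2]>.19); print(R0.round(3),m.sum(),np.median(T[m,2]).round(4) if m.sum() else '',T[m,2].max().round(4) if m.sum() else '', np.median(t[m]).round(4) if m.sum() else '')
o=get_obs(); print(o['time_s'],o['eef_pos'],o['wrist_force'])
E
```

```text
time_s: 19.0
eef_pos: [0.3407, -0.0775, 0.2936]
eef_rot: [0.001, -0.253, 0.968, -0.001]
wrist_force: [-0.4, 0.0, -0.6]
opening: 0.72
grasp_force: 0.0
-150.7 side 826 r [0.0861 0.0928 0.0973] t -0.028 0.022 z 0.133 0.231
-150.7 top 127 r [0.0835 0.0878 0.0981] t -0.021 0.023 z 0.222 0.235
-90.7 side 1066 r [0.0856 0.0896 0.0921] t -0.023 0.024 z 0.131 0.229
-90.7 top 104 r [0.0849 0.0886 0.0925] t -0.022 0.023 z 0.222 0.231
-30.7 top 139 r [0.0862 0.0898 0.0993] t -0.021 0.024 z 0.222 0.237
29.3 side 330 r [0.0859 0.0889 0.0922] t -0.006 0.027 z 0.131 0.227
29.3 top 106 r [0.0875 0.0919 0.0958] t -0.022 0.023 z 0.222 0.231
89.3 side 504 r [0.0872 0.0907 0.0952] t -0.023 0.022 z 0.134 0.231
89.3 top 117 r [0.0872 0.0909 0.0953] t -0.024 0.021 z 0.222 0.235
149.3 side 283 r [0.0845 0.0892 0.0951] t -0.028 0.022 z 0.129 0.225
149.3 top 79 r [0.0856 0.0898 0.093 ] t -0.023 0.02 z 0.222 0.227
0.06 11 0.2124 0.2159 -0.0006
0.067 11 0.2122 0.2141 -0.0008
0.074 11 0.2132 0.2167 -0.001
0.081 12 0.2135 0.2301 -0.0004
0.088 27 0.2283 0.2308 0.0004
0.095 22 0.2137 0.2276 -0.0008
0.102 10 0.2227 0.2269 -0.0011
0.109 13 0.2231 0.2253 -0.0009
0.116 11 0.2209 0.2229 -0.001
0.123 12 0.2178 0.2238 -0.0009
0.13 2 0.2202 0.2203 -0.0012
19.1 [ 0.34075693 -0.07736726  0.29304796] [-0.14445991  0.29679552  0.42539784]
```

The tile hangs at r≈88 mm, the keeper has sprung up behind it (z≈0.223 at r≈0.105), and all six tiles are on their hooks. I'll let the swing settle, then hand in.

```bash

python3 -m jog '[0,0,0,0,0,0,0.72,0,0,0,0,0,0,0.72,0,0,0,0,0,0,0.72,0,0,0,0,0,0,0.72,0,0,0,0,0,0,0.72,0,0,0,0,0,0,0.72,0,0,0,0,0,0,0.72,0,0,0,0,0,0,0.72]'
python3 -c "
from h import *
print(workorder.hand_in())"
```

```text
time_s: 20.1
eef_pos: [0.34, -0.0772, 0.2928]
eef_rot: [-0.0, -0.253, 0.968, -0.0]
wrist_force: [0.4, -0.2, 0.2]
opening: 0.719
grasp_force: 0.0
the job is handed in; nothing more can be done
None
```

The job is handed in at about 20 s: the carousel is one stop round with its empty hook nearest the robot, and the tall tile hangs by itself past the sprung keeper. Two things to know: I viewed 12 pictures, over the limit of 10, and the fingertips sit about 40 mm higher than the reported TCP, so my first carousel sweep passed over the wire without touching it before I corrected for that.

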